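# Slide the sled under the leaf spring of the drilling jig

### The job

Set the drilling jig: with the fingertips press down hard on the rubber pad on top of the wooden sled in the jig's lane and, still pressing, slide it under the bridge and its steel leaf spring until its front end is fully home against the end stop. Then leave it lying flat there, held by the spring. Do not grip, lift or tip the sled, do not pry the spring up, and leave everything else on the bench where it is.

Things in the scene. Friction and masses are not known exactly. Their poses are not given: they have to be found in the camera images.
- jig: Plywood drilling jig screwed to the bench, base 330 x 180 x 18 mm. Origin at bench height below the middle of its lane; x along the lane in the sliding direction, z up. Lane: y = -31 to 31 mm, slick white bed 22 mm above the bench, from the rear block (x = -140 mm, top 39 mm) to the end stop (x = 140 mm, top 42 mm), between wooden rails 16 mm thick, tops 39 mm. Base spans y = -120 to 60 mm.
- sled: Flat waxed board, 170 (x) x 58 (y) x 20 (z) mm, 140 g, origin at the centre of its underside, x towards the end stop; its top is 42 mm above the bench. On its rear a rubber grip pad, x = -80 to -20 mm, 46 mm wide, 2.5 mm thick. No finger fits behind or beside it. Starts at jig x = -53 to -45 mm; home at 55 mm. Slick on the bed (friction 0.2), the pad grips well: about 20 N of press drives it, under 12 N may slip at the spring.
- leaf (a joint): Angle (rad) of the steel leaf spring, a strip 30 mm wide hinged under the bridge at jig x = 55 mm, 66 mm above the bench, sloping down towards the end stop. 0: at rest, tip 8 mm lower than the sled's top; 0.14: lifted by the sled, its tip on the sled's top with about 5 N. Grows as the tip rises.
- bridge (a point): Middle of the top of the dark steel bridge that carries the leaf spring, 82 mm above the bench at jig x = 55 mm. The bridge is 18 mm long in x, 118 mm wide in y, its bar's underside 74 mm above the bench. A finger pressing the sled's pad 60 mm behind the sled's centre stays 35 mm clear of it to the end.
- leaf_tip (a point): Underside of the leaf spring's rolled tip, at jig x = 110 mm when at rest, 34 mm above the bench.
- stop_face (a point): Middle of the end stop's face at the end of the lane, 42 mm above the bench (jig x = 140 mm); its axes are those of the jig. The sled's front end must meet this face.
- spare: Plain spare board without a pad, 170 x 58 x 20 mm, lying on the bench beside the jig; leave it alone. Origin at the centre of its underside.
- finial: Small turned wooden finial, 32 mm wide, 46 mm tall, standing on the jig's base board; leave it alone. Origin under its centre.
- washer: Steel washer, 34 mm wide, 6 mm thick, lying on the jig's base board; leave it alone. Origin under its centre.
- spindle: Turned wooden spindle, 38 mm wide, 125 mm tall, standing on the bench; leave it alone. Origin under its centre.
- glue: White glue bottle, 52 mm wide, 130 mm tall, standing; leave it alone. Origin under its centre.
- tin: Steel tin, 70 mm wide, 70 mm tall, standing; leave it alone. Origin under its centre.
- mallet: Hammer lying on the bench; leave it alone. Its x axis lies along the handle towards the head.
- driver: Screwdriver lying on the bench; leave it alone. Its x axis lies along the shaft towards the tip.
Mind the look-alikes: they are no part of the job. Leave any purple look-alike of the sled alone.

How it is judged:
By the outcome, as a careful person would: the job done as asked, in the order asked, and still so for the second after the job is handed in, with the robot touching nothing.
It also fails if it takes over 42 s, if anything falls off the work surface, if the arm or the gripper's body presses on something with over 40 N, if the wrist force passes 120 N, or if a joint passes its speed limit or range.

### The arm

A 6-joint arm with a two-finger parallel gripper is mounted at the origin on the work surface. World frame = base frame: x ahead of the robot, y to its left, z up, the work surface at z = 0. Lengths are in m, angles in degrees, forces in N, time in s.
With the tool pointing down it reaches from about 0.35 to 0.85 m from the base axis. Payload 8.1 kg.
Tool frame: the origin (TCP) lies midway between the tips of the shut fingers; the grasp point (between the pads) lies 19 mm behind it; z points along the fingers, y is the direction in which the jaws open and shut (so a half turn about z gives the same grasp; the last joint's range is limited). The gripper opens to 93 mm and grips with 3 to 60 N. Pads are 15 mm wide; open, the fingers measure 128 mm over their backs; the gripper's body (75 mm by 188 mm) begins 65 mm behind the grasp point.
Start: joints at [67.701, 7.471, 85.268, -0, 87.261, -4.893], TCP at [0.179, 0.573, 0.219] pointing down, gripper open.
Joint ranges: [-169.43, 169.43], [-51.17, 129.36], [1.28, 143.12], [-76.62, 256.62], [0, 156.53], [-152.29, 152.29]. Speed limits (degrees/s): [136.94, 136.94, 159.86, 180, 180, 180].

### API

Orientations are given as a 3x3 rotation matrix whose columns are the frame's x, y, z axes.
In Python, from station import arm gives the robot as it stands.
- The arm moves only by the tool arm_command, never from a script. Its argument "rows" is text: rows parted by semicolons, each of 6 numbers parted by spaces: the shift along the tool's x, y, z in m, then the turn, a rotation vector about the tool's x, y, z in degrees. In form: dx dy dz ax ay az; .... A call has 1 to 10 rows; each row is the pose to reach, as a shift and turn from the pose commanded when the call began, along the tool's axes at that moment; what a row does not reach only later rows make up. A row lasts 1/8 s, in which the tool goes at most 62.5 mm and 10.7 degrees, less where a joint would pass 70% of its speed; a pose out of reach is approached as far as the arm can. A call with a gripper value outside its range is refused whole. "claw" is the gripper command: -1 is fully open, 1 is shut, values between are in proportion, set as the call begins (left out, the last holds). The fingers move at their own pace and stop on an object; "squeeze" is the grip in N (left out, the last holds). Time passes only in rows, so rows that repeat a pose let the fingers close. It gives the time, the measured TCP pose, the force and the opening at its end, in the units of the state.
- arm.sense(): the state, without advancing time (a new reading comes with each control period).
- arm.camera(name): name is "scene" or "top" or "wrist"; returns a dict with "color" (420x560x3 uint8, blue, green, red), "K" (3x3 intrinsics, pixels), "k1" (the pictures are not rectified: a ray, as slopes to the right and down, at radius r is drawn at 1 + k1 r^2 times it, then the intrinsics apply), "origin" and "rotation" of the camera in the world. Camera axes: x right, y up, looking along -z (the intrinsics and any distortion apply to the point x, -y, -z); pixel columns grow to the right and rows downward; lengths in m; the calibration is good to about 2 mm. A picture is of the moment at which its call begins. There is no depth.
- arm.sign_off(): hands the job in, once; it reports no verdict.
Trained networks look in a picture, given as the dict that the camera call returned (one of the last four; its "shot" number tells which), for a name from the list of things; names that differ only in an ending like _2 or _b are one class to them, and where a whole thing is asked for, a point or a joint stands for the part that bears it (a point fixed in the world has none). Each returns a list of dicts, best first, with "conf" (0 to 1); they miss things now and then, are a little off and sometimes report something else, mostly with a low value. They report only what shows in the picture. A call takes as long as a camera call. They do not tell look-alikes from the thing itself.
- arm.regions_of(picture, name): "pixels" (420x560 bool, what is visible of it) and "point" ([column, row] in pixels, amid what is visible of it).
The state is a dict: "time_s": time; "qpos": joint angles; "qvel": joint speeds; "joint_efforts": joint torques, N m; "position": TCP position; "tcp_rot": TCP orientation; "wrist_force": force on the tool from outside, world axes, zero at the start; "moment": the same for the moment, N m; "gripper_width": finger opening in m.
Only numpy, scipy, OpenCV 4.12 (cv2) and the standard library are available. Lean on these libraries where they do the work, as an engineer would, in place of code of your own. Each camera call takes 0.05 s, during which the arm holds its last target.

## Working session

There is one attempt and no reset: what is moved stays moved. The work goes in short steps, Python scripts to look and compute and a tool call to move; the robot and the scene stay as the last step left them, time stands still between calls to the robot, and variables do not carry over. Pictures are saved under pics/ and viewed, and the job is handed in when it is done.

Besides the shell and the picture viewer there is one more tool, called after "Request:" as name(argument=value, ...) on one line, values as JSON. arm_command: Moves the arm, as the interface text tells. Its arguments: {"type":"object","properties":{"rows":{"type":"string"},"claw":{"type":"number"},"squeeze":{"type":"number"}},"required":["rows"]}

```bash
mkdir -p pics; python3 - <<'E'
from station import arm
import cv2,pickle,numpy as np
for n in("scene","top"):
    d=arm.camera(n); cv2.imwrite(f"pics/{n}0.png",d["color"]); pickle.dump(d,open(f"{n}0.pkl","wb"))
    print(n,d["K"],d["k1"],d["origin"],d["rotation"])
    for name in("sled","jig","bridge","spare","stop_face"):
        try:
            for r in arm.regions_of(d,name)[:4]: print(name,round(r["conf"],2),r["point"],r["pixels"].sum())
        except Exception as e: print(name,e)
s=arm.sense();print(s)
E
```

```text
scene [[393.25115823   0.         276.20243936]
 [  0.         393.25115823 214.02958969]
 [  0.           0.           1.        ]] 0.019604090920411252 [0.9563626  0.69218335 0.73762421] [[-0.87622175 -0.2728092   0.39725379]
 [ 0.4813345  -0.53564935  0.6938277 ]
 [ 0.02350615  0.79915888  0.60066009]]
sled 0.9 [281.2, 236.0] 764
sled 0.83 [186.9, 275.6] 1224
sled 0.64 [254.1, 197.3] 765
bridge 0.72 [300.2, 265.1] 5629
spare 0.59 [417.0, 374.4] 2532
stop_face 0.97 [299.8, 264.0] 5651
stop_face 0.36 [392.0, 263.6] 418
top [[474.0281673    0.         274.02770936]
 [  0.         474.0281673  214.97758022]
 [  0.           0.           1.        ]] -0.03838656073829008 [ 0.33367576 -0.04216492  1.27630427] [[-0.00491299  0.98708249 -0.16013751]
 [-0.99985122 -0.00749687 -0.01553521]
 [-0.01653506  0.16003736  0.98697246]]
sled 0.97 [269.3, 216.3] 1455
sled 0.92 [366.5, 231.4] 1386
sled 0.68 [278.8, 123.7] 1274
bridge 0.63 [242.4, 214.1] 6504
bridge 0.47 [100.4, 242.5] 1368
spare 0.82 [100.0, 242.2] 1395
stop_face 0.88 [241.3, 211.4] 6183
{'time_s': 0.6, 'qpos': array([ 6.76997769e+01,  7.46888698e+00,  8.52671975e+01, -4.55628008e-04,
        8.72586337e+01, -4.89293521e+00]), 'qvel': array([ 0.05552939,  0.06243779, -0.0020741 ,  0.0753291 , -0.09961476,
       -0.04525086]), 'joint_efforts': array([ 2.49842702e-05, -5.59420788e+01, -4.91789210e+01,  7.65427365e-02,
        2.34952028e-02, -2.87428611e-05]), 'position': array([0.17948906, 0.57255546, 0.21866479]), 'tcp_rot': array([[-9.54202397e-01,  2.99161802e-01,  4.23292836e-05],
       [ 2.99161805e-01,  9.54202393e-01,  8.22756368e-05],
       [-1.57769759e-05,  9.11709147e-05, -9.99999996e-01]]), 'wrist_force': array([0.01385073, 0.72229367, 0.07263252]), 'moment': array([-0.00515348,  0.02629246,  0.04058766]), 'gripper_width': 0.09320665345153631}
```

View pics/scene0.png

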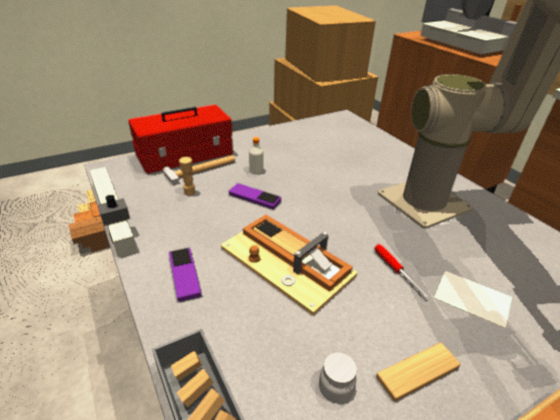

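View pics/top0.png

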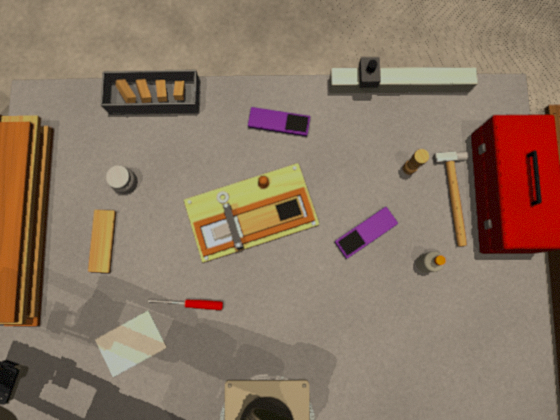

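```bash
python3 - <<'E'
import cv2
i=cv2.imread("pics/top0.png"); cv2.imwrite("pics/top0c.png",cv2.resize(i[150:290,150:340],None,fx=4,fy=4,interpolation=cv2.INTER_CUBIC))
i=cv2.imread("pics/scene0.png"); cv2.imwrite("pics/scene0c.png",cv2.resize(i[190:340,210:410],None,fx=4,fy=4,interpolation=cv2.INTER_CUBIC))
E
```

```text
(no output)
```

View pics/top0c.png

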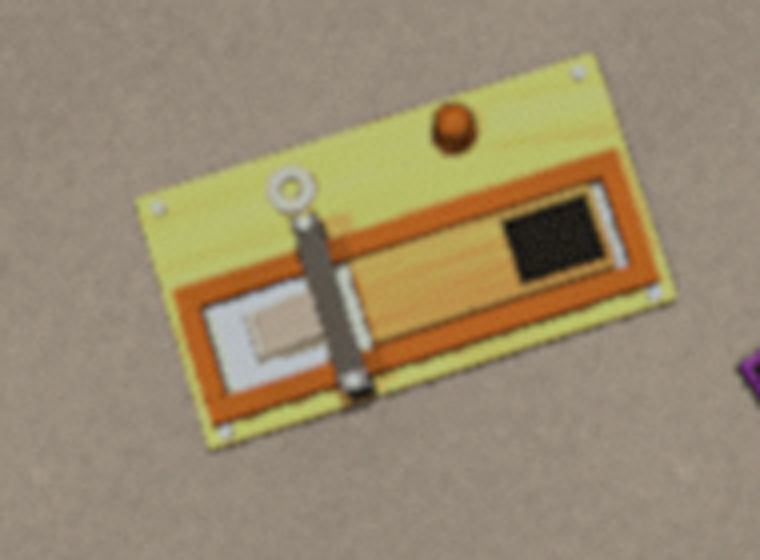

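View pics/scene0c.png

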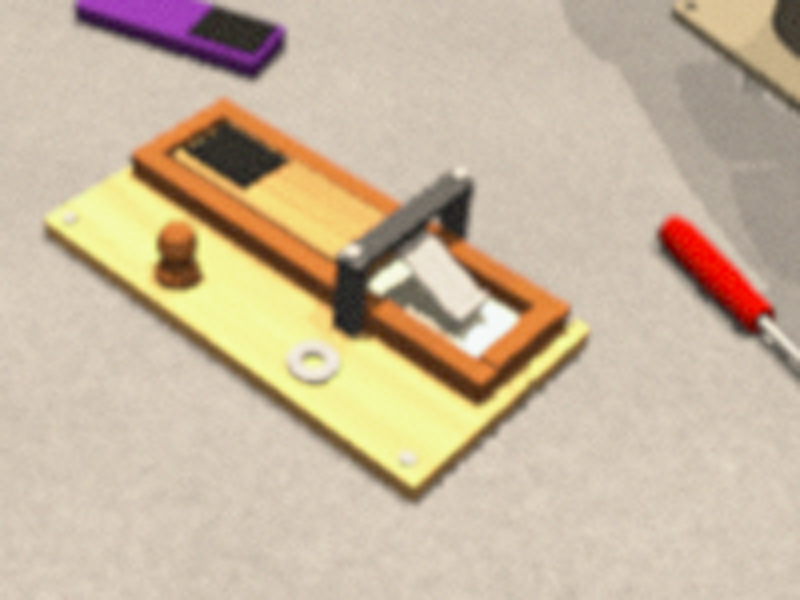

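The sled candidates in the top view are the wooden board with a pad in the lane (269,216), two purple boards (280,122) and (366,232), and the padless spare (100,242). I choose the one in the jig's lane; the close crop shows its black pad at about (288,210). The sled slides towards the bridge, left in the image. Next I fit the jig pose.

```bash
cat > h.py <<'E'
import numpy as np,pickle,cv2
from scipy.optimize import least_squares
def proj(d,P):
    c=(np.atleast_2d(P)-d["origin"])@d["rotation"]
    u=np.c_[c[:,0]/-c[:,2],-c[:,1]/-c[:,2]]
    u=u*(1+d["k1"]*(u**2).sum(1,keepdims=True))
    return u@d["K"][:2,:2].T+d["K"][:2,2]
def jig2w(p,X):
    a=p[2];R=np.array([[np.cos(a),-np.sin(a),0],[np.sin(a),np.cos(a),0],[0,0,1]])
    return np.atleast_2d(X)@R.T+[p[0],p[1],0]
E
python3 - <<'E'
from h import *
T=pickle.load(open("top0.pkl","rb"));S=pickle.load(open("scene0.pkl","rb"))
def up(c,o): return (np.array(c,float)+.5)/4-.5+o
ct=up([(135,200),(593,55),(677,298),(210,452)],[150,150])
J=np.array([(165,-120,18),(-165,-120,18),(-165,60,18),(165,60,18)])/1e3
cs=up([(45,222),(412,497),(588,330)],[210,190]); Js=J[[1,0,3]]
# stop face lower corners unavailable; rail outer top corners (y=+-47), bridge ends
pt=up([(503,222),(587,195),(607,260),(522,284)],[150,150])
for use in("t","s","ts"):
    f=lambda p:np.r_[(proj(T,jig2w(p,J))-ct).ravel() if "t" in use else [],(proj(S,jig2w(p,Js))-cs).ravel() if "s" in use else []]
    r=least_squares(f,[.4,0,1.8],x_scale=[.1,.1,.1]);print(use,r.x,np.degrees(r.x[2]),np.abs(r.fun).round(1))
p=r.x
P=lambda x:jig2w(p,np.array([(x-20,-23,44.5),(x-80,-23,44.5),(x-80,23,44.5),(x-20,23,44.5)])/1e3)
g=lambda q:(proj(T,P(q[0])+[q[1],q[2],0])-pt).ravel()
q=least_squares(lambda q:(proj(T,P(q[0]))-pt).ravel(),[-50]);print("sled x",q.x,q.fun.round(1))
w=jig2w(p,np.array([q.x[0]/1e3-.055,0,.0445]));print("press pt",w)
d=T["color"].copy();np.save("jig.npy",p)
for X in ([q.x[0]-55,0,44.5],[55,0,82],[55,59,82],[55,-59,82],[140,0,42],[-140,31,39],[140,-31,39],[-140,-31,39]):
    a=proj(T,jig2w(p,np.array(X)/1e3))[0];b=proj(S,jig2w(p,np.array(X)/1e3))[0]
    cv2.circle(d,tuple(int(v) for v in a.round()),1,(255,0,0),-1);cv2.circle(S["color"],tuple(int(v) for v in b.round()),1,(255,0,0),-1)
cv2.imwrite("pics/chk.png",np.hstack([cv2.resize(d[160:270,170:330],None,fx=2.5,fy=2.5),cv2.resize(S["color"][205:315,215:375],None,fx=2.5,fy=2.5)]))
a=p[2];R=np.array([[-.9542,.29916,0],[.29916,.9542,0],[0,0,-1]])
from station import arm
s=arm.sense();R=s["tcp_rot"]
print("shift in tool to above press:",R.T@(w[0]+[0,0,.04]-s["position"]))
xd=np.array([np.cos(a),np.sin(a),0]);print("lane dir in tool",R.T@xd,"angle",np.degrees(np.arctan2(*(R.T@xd)[[1,0]])))
E
```

```text
t [0.51788955 0.03144014 1.88043819] 107.74117182224978 [0.5 0.  0.3 0.7 0.6 0.4 0.4 0.2]
s [0.52236697 0.035597   1.87493045] 107.4256015284942 [1.1 0.2 0.  0.8 1.  0.9]
ts [0.51953187 0.03274797 1.87658674] 107.52050030442159 [0.9 0.8 0.  1.1 0.1 0.  1.  0.6 0.6 1.1 0.6 2.2 1.2 0.3]
sled x [-47.35885373] [-0.7 -0.7 -0.1 -0.8  0.3 -0.8 -0.1  0.2]
press pt [[ 0.55034669 -0.06486238  0.0445    ]]
shift in tool to above press: [-0.5445622  -0.49729143  0.13412804]
lane dir in tool [5.72543265e-01 8.19874506e-01 6.57157076e-05] angle 55.07223346181465
```

View pics/chk.png

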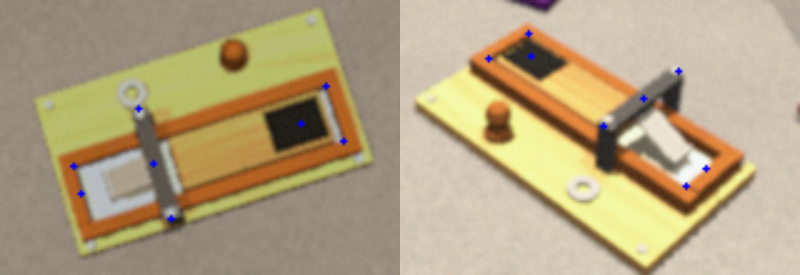

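The overlay agrees with the edges to about 1 px, and both cameras agree on the pose to about 5 mm. I move above the pad with the jaws shut and tool x turned along the lane.

Request:
arm_command(rows="-0.054 -0.050 0 0 0 6; -0.109 -0.099 0 0 0 11; -0.163 -0.149 0 0 0 17; -0.218 -0.199 0 0 0 22; -0.272 -0.249 0 0 0 28; -0.327 -0.298 0 0 0 33; -0.381 -0.348 0 0 0 39; -0.436 -0.398 0 0 0 44; -0.490 -0.448 0 0 0 50; -0.5446 -0.4973 0 0 0 55.07", claw=1, squeeze=20)

```text
time_s: 1.85
position: [0.4946, 0.0303, 0.2191]
tcp_rot: [[-0.298, 0.955, 0.001], [0.955, 0.298, 0.0], [-0.0, 0.001, -1.0]]
wrist_force: [0.4, 0.0, 0.7]
gripper_width: 0.0013
```

Request:
arm_command(rows="0 0 0 0 0 0; 0 0 0 0 0 0")

```text
time_s: 2.1
position: [0.4935, 0.0324, 0.2185]
tcp_rot: [[-0.301, 0.954, -0.001], [0.954, 0.301, 0.001], [0.001, -0.0, -1.0]]
wrist_force: [0.4, -0.4, 0.2]
gripper_width: 0.0004
```

```bash
cat > st.py <<'E'
from h import *
from station import arm
s=arm.sense();p=np.load("jig.npy");a=p[2]
xd=np.array([np.cos(a),np.sin(a),0]);yd=np.array([-xd[1],xd[0],0])
r=s["position"]-[p[0],p[1],0]
print("t",s["time_s"],"tcp in jig mm",np.round(1e3*np.array([r@xd,r@yd,r[2]]),1),"F",s["wrist_force"].round(1),"F along lane",round(s["wrist_force"]@xd,1))
w=jig2w(p,np.array([-.1024,0,.0845]))[0]
print("to above press (tool)",s["tcp_rot"].T@(w-s["position"]),"xd in tool",(s["tcp_rot"].T@xd).round(4), "yd",(s["tcp_rot"].T@yd).round(4))
E
python3 st.py
```

```text
t 2.1 tcp in jig mm [  7.5  24.9 218.5] F [ 0.4 -0.4  0.2] F along lane -0.5
to above press (tool) [-0.1099862   0.02502076  0.13392681] xd in tool [ 1.e+00 -3.e-04  7.e-04] yd [-3.e-04 -1.e+00  4.e-04]
```

Speed limits cut the move short, but the turn is done. I go over the pad, then down to z of about 0.08.

Request:
arm_command(rows="-0.040 0.009 0 0 0 0; -0.080 0.018 0 0 0 0; -0.110 0.025 0 0 0 0; -0.110 0.025 0.035 0 0 0; -0.110 0.025 0.070 0 0 0; -0.110 0.025 0.105 0 0 0; -0.110 0.025 0.134 0 0 0; -0.110 0.025 0.134 0 0 0; -0.110 0.025 0.134 0 0 0")

```text
time_s: 3.22
position: [0.5514, -0.0641, 0.0861]
tcp_rot: [[-0.303, 0.953, 0.002], [0.953, 0.303, -0.0], [-0.001, 0.001, -1.0]]
wrist_force: [0.1, -0.4, 0.1]
gripper_width: 0.0006
```

```bash
python3 st.py; python3 - <<'E'
from station import arm
import cv2,numpy as np
a=arm.camera("scene")["color"];b=arm.camera("wrist")["color"];
cv2.imwrite("pics/a1.png",np.hstack([cv2.resize(a[150:310,200:360],(400,400)),cv2.resize(b,(400,300))[:, :].repeat(1,0) if 0 else cv2.copyMakeBorder(cv2.resize(b,(400,300)),0,100,0,0,0)]))
E
```

```text
t 3.225 tcp in jig mm [-102.    -1.2   86.1] F [ 0.1 -0.4  0.1] F along lane -0.4
to above press (tool) [-0.00044222 -0.0012115   0.00162841] xd in tool [ 1.0e+00  1.8e-03 -6.0e-04] yd [ 0.0018 -1.     -0.0014]
```

View pics/a1.png

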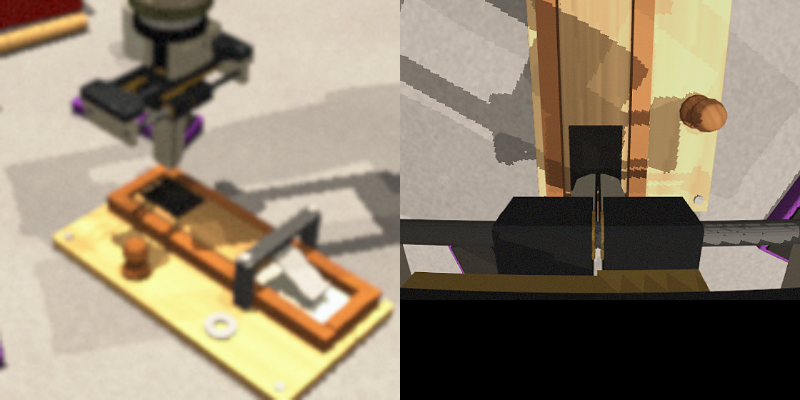

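The wrist view shows the shut tips (about column 598) centred over the pad (570–622), in line with the lane. I descend gently to contact.

Request:
arm_command(rows="0 0 0.012 0 0 0; 0 0 0.024 0 0 0; 0 0 0.034 0 0 0; 0 0 0.037 0 0 0; 0 0 0.039 0 0 0; 0 0 0.041 0 0 0; 0 0 0.042 0 0 0; 0 0 0.042 0 0 0")

```text
time_s: 4.32
position: [0.5525, -0.0654, 0.0448]
tcp_rot: [[-0.301, 0.954, 0.004], [0.954, 0.301, -0.001], [-0.002, 0.003, -1.0]]
wrist_force: [-1.0, -0.0, 9.4]
gripper_width: 0.0009
```

```bash
python3 st.py
```

```text
t 4.325 tcp in jig mm [-103.5   -1.9   44.8] F [-1.  -0.   9.4] F along lane 0.3
to above press (tool) [ 0.00104967 -0.00174963 -0.03971493] xd in tool [ 1.0e+00  1.0e-04 -1.8e-03] yd [ 1.0e-04 -1.0e+00 -3.3e-03]
```

Request:
arm_command(rows="0 0 0.001 0 0 0; 0 0 0.002 0 0 0; 0 0 0.003 0 0 0; 0 0 0.003 0 0 0")

```text
time_s: 4.82
position: [0.5532, -0.0658, 0.0446]
tcp_rot: [[-0.301, 0.954, 0.005], [0.954, 0.301, -0.001], [-0.003, 0.004, -1.0]]
wrist_force: [-12.8, 1.9, 31.1]
gripper_width: 0.0002
```

```bash
python3 st.py
```

```text
t 4.825 tcp in jig mm [-104.1   -2.4   44.6] F [-12.8   1.9  31.1] F along lane 5.6
to above press (tool) [ 0.00154997 -0.00226332 -0.03986971] xd in tool [ 1.0e+00  2.0e-04 -2.7e-03] yd [ 1.0e-04 -1.0e+00 -4.1e-03]
```

Request:
arm_command(rows="0.002 -0.0005 -0.0003 0 0 0; 0.006 -0.001 -0.0005 0 0 0; 0.010 -0.0015 -0.0005 0 0 0; 0.014 -0.0015 -0.0005 0 0 0; 0.018 -0.0015 -0.0005 0 0 0; 0.022 -0.0015 -0.0005 0 0 0; 0.026 -0.0015 -0.0005 0 0 0; 0.030 -0.0015 -0.0005 0 0 0; 0.030 -0.0015 -0.0005 0 0 0")

```text
time_s: 5.95
position: [0.5443, -0.0381, 0.0447]
tcp_rot: [[-0.301, 0.954, 0.008], [0.954, 0.301, -0.002], [-0.005, 0.007, -1.0]]
wrist_force: [-1.6, -3.2, 19.1]
gripper_width: 0.0004
```

```bash
python3 st.py;  cat > pic.py <<'E'
from station import arm
import cv2,numpy as np,sys
a=arm.camera("scene")["color"];b=arm.camera("wrist")["color"];
cv2.imwrite(sys.argv[1],np.hstack([cv2.resize(a[190:310,220:380],(400,300)),cv2.resize(b,(400,300))]))
E
python3 pic.py pics/a2.png
```

```text
t 5.95 tcp in jig mm [-75.   -2.3  44.7] F [-1.6 -3.2 19.1] F along lane -2.6
to above press (tool) [-0.02761249 -0.00199204 -0.03967071] xd in tool [ 1.0e+00  2.0e-04 -4.8e-03] yd [ 1.0e-04 -1.0e+00 -7.3e-03]
```

View pics/a2.png

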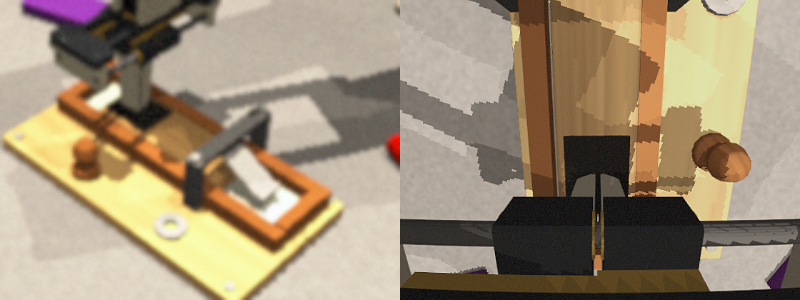

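The sled travels with the tips, and white bed now shows behind it. I increase the press and continue.

Request:
arm_command(rows="0.002 0 0.0007 0 0 0; 0.006 0 0.0013 0 0 0; 0.010 0 0.0015 0 0 0; 0.014 0 0.0015 0 0 0; 0.018 0 0.0016 0 0 0; 0.022 0 0.0016 0 0 0; 0.025 0 0.0016 0 0 0; 0.025 0 0.0016 0 0 0")

```text
time_s: 7.05
position: [0.5372, -0.0157, 0.0447]
tcp_rot: [[-0.301, 0.954, 0.009], [0.954, 0.301, -0.005], [-0.007, 0.007, -1.0]]
wrist_force: [-8.4, -9.1, 32.1]
gripper_width: 0.0004
```

```bash
python3 st.py
```

```text
t 7.05 tcp in jig mm [-51.5  -2.3  44.7] F [-8.4 -9.1 32.1] F along lane -6.1
to above press (tool) [-0.05116932 -0.00198177 -0.03950666] xd in tool [ 1.    -0.    -0.007] yd [-1.0e-04 -1.0e+00 -7.2e-03]
```

Request:
arm_command(rows="0.002 -0.0005 -0.0002 0 0 0; 0.005 -0.001 -0.0003 0 0 0; 0.008 -0.001 -0.0003 0 0 0; 0.011 -0.001 -0.0003 0 0 0; 0.014 -0.001 -0.0003 0 0 0; 0.017 -0.001 -0.0003 0 0 0; 0.020 -0.001 -0.0003 0 0 0; 0.023 -0.001 -0.0003 0 0 0; 0.023 -0.001 -0.0003 0 0 0")

```text
time_s: 8.18
position: [0.5302, 0.0062, 0.0447]
tcp_rot: [[-0.301, 0.954, 0.011], [0.954, 0.301, -0.004], [-0.007, 0.009, -1.0]]
wrist_force: [-2.1, -8.7, 26.3]
gripper_width: 0.0006
```

```bash
python3 st.py; python3 pic.py pics/a3.png
```

```text
t 8.175 tcp in jig mm [-28.6  -2.1  44.7] F [-2.1 -8.7 26.3] F along lane -7.6
to above press (tool) [-0.07412785 -0.00176474 -0.03931634] xd in tool [ 1.0e+00 -2.0e-04 -7.1e-03] yd [-2.0e-04 -1.0e+00 -9.1e-03]
```

View pics/a3.png

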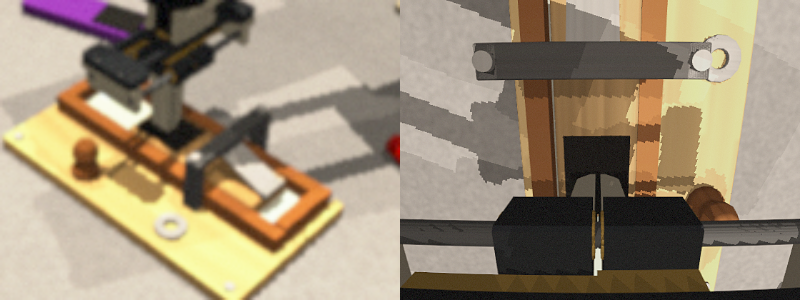

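No slip: the pad is at the same place in the wrist view, and the leaf rides on the sled. I continue, then creep to the stop.

Request:
arm_command(rows="0.003 -0.0003 0.0001 0 0 0; 0.006 -0.0003 0.0001 0 0 0; 0.009 -0.0003 0.0001 0 0 0; 0.012 -0.0003 0.0001 0 0 0; 0.015 -0.0003 0.0001 0 0 0; 0.018 -0.0003 0.0001 0 0 0; 0.021 -0.0003 0.0001 0 0 0; 0.021 -0.0003 0.0001 0 0 0")

```text
time_s: 9.28
position: [0.5236, 0.0267, 0.0447]
tcp_rot: [[-0.301, 0.954, 0.011], [0.954, 0.301, -0.003], [-0.006, 0.009, -1.0]]
wrist_force: [-1.9, -7.7, 27.6]
gripper_width: 0.0003
```

```bash
python3 st.py
```

```text
t 9.275 tcp in jig mm [-7.  -2.1 44.7] F [-1.9 -7.7 27.6] F along lane -6.8
to above press (tool) [-0.09566772 -0.00169954 -0.03925493] xd in tool [ 1.      0.     -0.0062] yd [-1.0e-04 -1.0e+00 -9.4e-03]
```

Request:
arm_command(rows="0.001 0 0 0 0 0; 0.002 0 0 0 0 0; 0.003 0 0 0 0 0; 0.004 0 0 0 0 0; 0.005 0 0 0 0 0; 0.005 0 0 0 0 0")

```text
time_s: 10.02
position: [0.5222, 0.0312, 0.0447]
tcp_rot: [[-0.301, 0.954, 0.011], [0.954, 0.301, -0.003], [-0.006, 0.009, -1.0]]
wrist_force: [-3.5, -8.8, 27.6]
gripper_width: 0.0006
```

```bash
python3 st.py; python3 pic.py pics/a4.png
```

```text
t 10.025 tcp in jig mm [-2.2 -2.1 44.7] F [-3.5 -8.8 27.6] F along lane -7.3
to above press (tool) [-0.10043333 -0.00166733 -0.03920227] xd in tool [ 1.0e+00 -1.0e-04 -6.4e-03] yd [-2.0e-04 -1.0e+00 -9.4e-03]
```

View pics/a4.png

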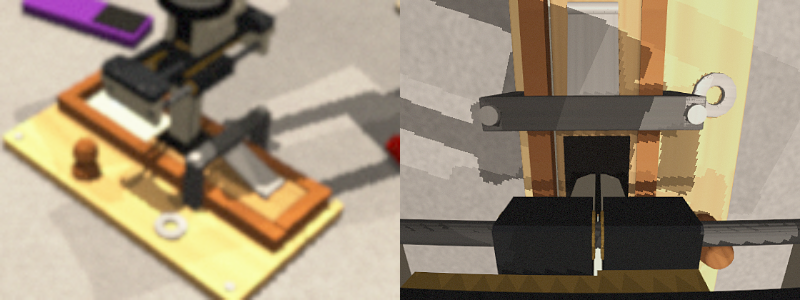

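The sled is nearly home, with no sharp rise in lane force yet. I keep creeping.

Request:
arm_command(rows="0.001 0 0.0001 0 0 0; 0.002 0 0.0002 0 0 0; 0.003 0 0.0002 0 0 0; 0.003 0 0.0002 0 0 0")

```text
time_s: 10.62
position: [0.5219, 0.0321, 0.0447]
tcp_rot: [[-0.301, 0.954, 0.012], [0.954, 0.301, -0.006], [-0.01, 0.01, -1.0]]
wrist_force: [0.3, -18.6, 27.3]
gripper_width: 0.0004
```

```bash
python3 st.py
```

```text
t 10.625 tcp in jig mm [-1.3 -2.1 44.7] F [  0.3 -18.6  27.3] F along lane -17.8
to above press (tool) [-0.10149003 -0.00165574 -0.0388412 ] xd in tool [ 1.0e+00 -3.0e-04 -9.8e-03] yd [-4.0e-04 -1.0e+00 -9.6e-03]
```

Lane force rose from 7 to 18 N while the tip moved only 0.9 mm: that is the end stop, at the predicted place (-1 mm). A short firm push, a picture, then straight up.

Request:
arm_command(rows="0.0007 0 0.0002 0 0 0; 0.0007 0 0.0002 0 0 0; 0.0007 0 0.0002 0 0 0")

```text
time_s: 11.0
position: [0.5219, 0.0322, 0.0447]
tcp_rot: [[-0.3, 0.954, 0.012], [0.954, 0.301, -0.007], [-0.011, 0.01, -1.0]]
wrist_force: [-0.8, -20.6, 28.6]
gripper_width: 0.0004
```

```bash
python3 st.py
```

```text
t 11.0 tcp in jig mm [-1.2 -2.1 44.7] F [ -0.8 -20.6  28.6] F along lane -19.4
to above press (tool) [-0.10158727 -0.00163922 -0.03876018] xd in tool [ 9.999e-01 -5.000e-04 -1.070e-02] yd [-6.0e-04 -1.0e+00 -9.6e-03]
```

Request:
arm_command(rows="0 0 -0.002 0 0 0; 0 0 -0.005 0 0 0; 0 0 -0.010 0 0 0; 0 0 -0.020 0 0 0; 0 0 -0.045 0 0 0; 0 0 -0.080 0 0 0; 0 0 -0.120 0 0 0; -0.05 0 -0.150 0 0 0; -0.1 0 -0.170 0 0 0; -0.15 0 -0.170 0 0 0")

```text
time_s: 12.25
position: [0.5623, -0.1076, 0.2115]
tcp_rot: [[-0.302, 0.953, 0.004], [0.953, 0.302, -0.001], [-0.002, 0.004, -1.0]]
wrist_force: [1.1, -0.3, -0.1]
gripper_width: 0.0004
```

Request:
arm_command(rows="-0.05 0 0 0 0 0; -0.10 0 0 0 0 0; -0.15 0 0 0 0 0; -0.15 0 0 0 0 0; -0.15 0 0 0 0 0")

```text
time_s: 12.88
position: [0.6057, -0.2488, 0.2081]
tcp_rot: [[-0.301, 0.954, -0.001], [0.954, 0.301, 0.001], [0.001, -0.0, -1.0]]
wrist_force: [-0.7, 1.0, -0.3]
gripper_width: 0.0005
```

```bash
python3 st.py; python3 - <<'E'
from station import arm
import cv2,numpy as np
from h import *
p=np.load("jig.npy")
S=arm.camera("scene");T=arm.camera("top")
cv2.imwrite("pics/b1.png",np.hstack([cv2.resize(S["color"][205:315,215:375],None,fx=2.5,fy=2.5,interpolation=2),cv2.resize(T["color"][160:270,170:330],None,fx=2.5,fy=2.5,interpolation=2)]))
cv2.imwrite("pics/b2.png",cv2.resize(T["color"][190:260,190:310],None,fx=6,fy=6,interpolation=2))
cv2.imwrite("pics/b3.png",cv2.resize(S["color"],None,fx=1,fy=1))
# predicted pad corners for sled at x=55
for x in(50,55): print(x,((proj(T,jig2w(p,np.array([(x-20,-23,44.5),(x-80,-23,44.5),(x-80,23,44.5),(x-20,23,44.5)])/1e3))-[190,190]+.5)*6-.5).round())
E
```

```text
t 12.875 tcp in jig mm [-294.4    2.6  208.1] F [-0.7  1.  -0.3] F along lane 1.2
to above press (tool) [0.19185933 0.00263439 0.12382632] xd in tool [ 1.0e+00 -2.0e-04  1.1e-03] yd [-2.e-04 -1.e+00  4.e-04]
50 [[299. 156.]
 [430. 115.]
 [461. 213.]
 [330. 255.]]
55 [[289. 160.]
 [419. 118.]
 [450. 217.]
 [320. 259.]]
```

View pics/b1.png

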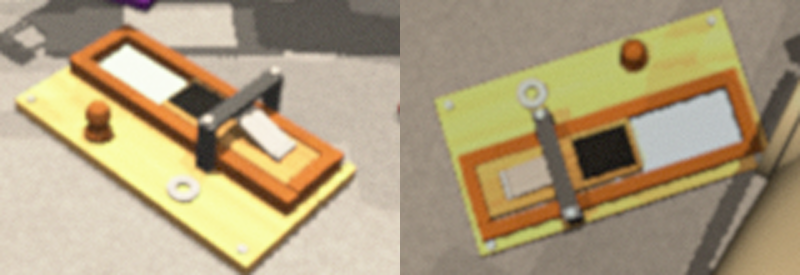

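View pics/b2.png

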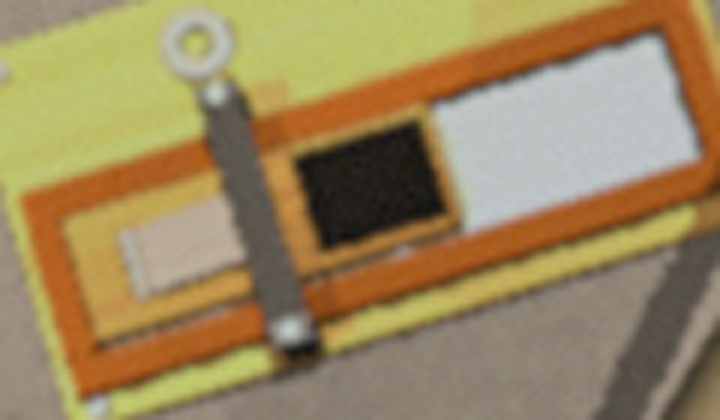

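View pics/b3.png

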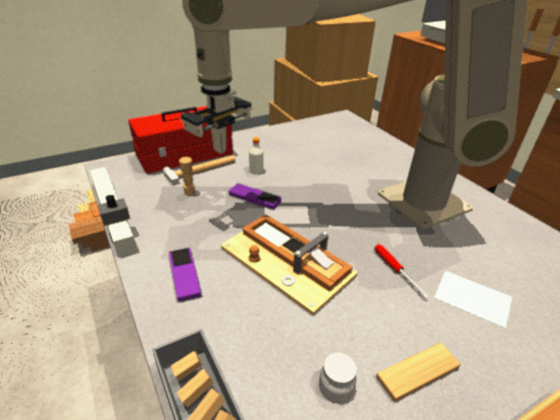

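Rear pad corners in the top view, (418,122) and (448,212), match the prediction for x = 55 mm, (419,118) and (450,217). No white bed shows at the stop. There is time for a close wrist look at the stop joint.

Request:
arm_command(rows="0.05 0 -0.01 0 0 0; 0.10 0 -0.02 0 0 0; 0.15 0 -0.03 0 0 0; 0.20 0 -0.03 0 0 0; 0.25 0 -0.03 0 0 0; 0.29 0 -0.03 0 0 0; 0.32 0 -0.03 0 0 0; 0.32 0 -0.03 0 0 0; 0.32 0 -0.03 0 0 0")

```text
time_s: 14.1
position: [0.5094, 0.0561, 0.2387]
tcp_rot: [[-0.302, 0.953, 0.001], [0.953, 0.302, -0.0], [-0.001, 0.001, -1.0]]
wrist_force: [-0.0, -0.6, 0.3]
gripper_width: 0.0001
```

```bash
python3 st.py; python3 - <<'E'
from station import arm
import cv2
from h import *
d=arm.camera("wrist");p=np.load("jig.npy")
cv2.imwrite("pics/c1.png",cv2.resize(d["color"],(800,600),interpolation=2))
for X in ([140,0,42],[140,31,42],[140,-31,42],[140,0,22]): print(X,proj(d,jig2w(p,np.array(X)/1e3))*800/560)
E
```

```text
t 14.1 tcp in jig mm [ 25.3   2.6 238.7] F [-0.  -0.6  0.3] F along lane -0.5
to above press (tool) [-0.12761773  0.00233518  0.15426378] xd in tool [ 1.0e+00  1.4e-03 -6.0e-04] yd [ 1.4e-03 -1.0e+00 -6.0e-04]
[140, 0, 42] [[400.33150705  99.56875554]]
[140, 31, 42] [[355.20275502  99.56598457]]
[140, -31, 42] [[445.4442312   99.74177067]]
[140, 0, 22] [[400.05831184 102.79308997]]
```

View pics/c1.png

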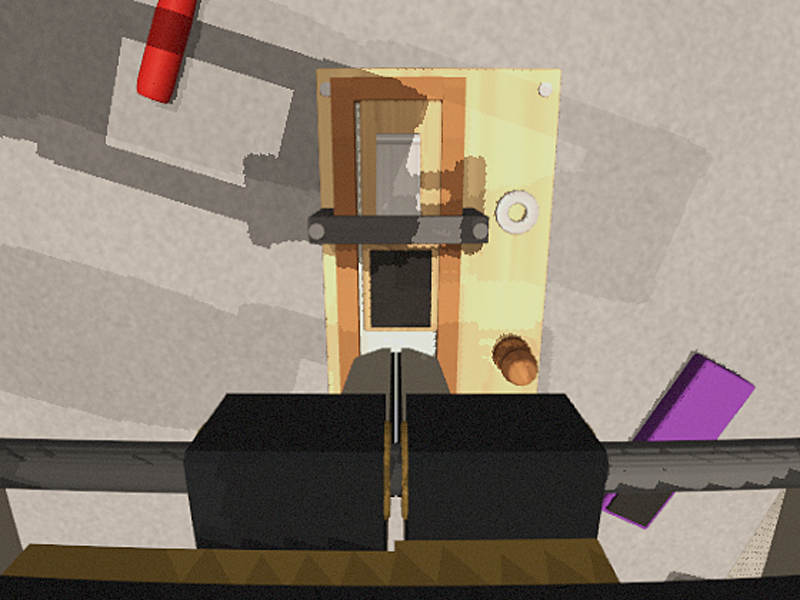

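The wrist view shows the sled's front meeting the stop at row 100 (predicted 99.6), with no white gap. It is straight in the lane with the leaf on top. I hand in.

```bash
python3 -c "
from station import arm
print(arm.sign_off())"
```

```text
the job is handed in; nothing more can be done
None
```

The sled is home against the end stop, lying flat with the leaf spring resting on its top. I pressed its pad with the shut fingertips, read at about 19–32 N, and slid it along the lane and under the spring in one continuous press. Then I lifted straight off and handed in at about 14 s.

- **Contact at the stop:** the force along the lane rose from 7 to 19 N while the tip stayed put. It stopped within about 1 mm of the predicted place.
- **Views:** the top view's rear pad corners match the home position. The wrist view shows no gap between the sled's front and the stop. No slip showed in the wrist pictures during the slide.
- **Other things:** the last pictures show the finial and washer where they were. The other bench items look unmoved in the final scene view, judged by eye and not measured.
- **Disagreement:** the two cameras differed by about 5 mm on the jig's position. I used their joint fit, and the contact at the stop confirmed it.

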